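# Slacken the left-hand wheel knob of a stone grinder

## Robot

A 7-joint arm with a two-finger parallel gripper is mounted at the origin on the work surface. World frame = base frame: x ahead of the robot, y to its left, z up, the work surface at z = 0. Lengths are in m, angles in rad, forces in N, time in s.
With the tool pointing down it reaches from about 0.4 to 0.925 m from the base axis. Payload 4.1 kg.
Tool frame: the origin (TCP) lies on the centre line of the jaws, within the pads' length; the fingertips stand nose_length ahead of it and the grasp point (between the pads) lies 3 mm ahead of it (nose_length is the distance from the TCP to the fingertips, in m); z points along the fingers, y is the direction in which the jaws open and shut (so a half turn about z gives the same grasp; the last joint's range is limited). The gripper opens to 85 mm and grips with 20 to 120 N. Pads are 22 mm wide; open, the fingers measure 114 mm over their backs; the gripper's body (76 mm by 85 mm) begins 54 mm behind the grasp point. The pads swing forward as they close: fully open they stand 13 mm farther back than shut.
Start: joints at [-1.332, 0.398, 0.045, 1.537, -0.019, 1.207, -0.051], TCP at [0.215, 0.613, 0.253] pointing down, gripper open.
Joint ranges: [-2.82, 2.82], [-0.49, 2.23], [-1.37, 1.46], [0, 2.46], [-1.36, 4.5], [0.23, 2], [-2.94, 2.94]. Speed limits (rad/s): [2.57, 2.57, 3.14, 3.14, 3.14, 3.14, 3.14].

## Interface

Orientations are given as a 3x3 rotation matrix whose columns are the frame's x, y, z axes.
In Python, from bench import read_state, get_image, job_done, silhouettes, nose_length gives the robot as it stands.
- The arm moves only by the shell command python3 -m inch 'ROWS' [FORCE]. ROWS is JSON, a list of rows, each an object with "fingers": the opening, from 0 (shut) to 1 (fully open); "offset": the shift along the tool's x, y, z in m, a list of three; "dr": the turn, a rotation vector about the tool's x, y, z in degrees, a list of three. In form: [{"fingers": fingers, "offset": [dx, dy, dz], "dr": [wx, wy, wz]}, ...]. A call has 1 to 20 rows; each row shifts and turns the commanded pose from where the row before left it, along the tool's axes as they then stand; what a row does not reach is not made up. A row lasts 1/10 s, in which the tool goes at most 50 mm and 8.59 degrees, less where a joint would pass 70% of its speed; a pose out of reach is approached as far as the arm can. A call is refused whole if a number of a shift passes 0.05 or a number of a turn 8.59, either way. A call with a gripper value outside its range is refused whole. The fingers move at their own pace and stop on an object; FORCE is the grip in N (left out, the last holds). Time passes only in rows, so rows that do not move let the fingers close. It gives the time, the measured TCP pose, the force and the opening at its end, in the units of the state.
- read_state(): the state, without advancing time (a new reading comes with each control period).
- get_image(name): name is "scene" or "side" or "wrist"; returns a dict with "image" (400x640x3 uint8, red, green, blue), "fx", "fy", "cx", "cy" (pixels), "origin" and "orientation" of the camera in the world. Camera axes: x right, y down, z forward; pixel columns grow to the right and rows downward; lengths in m; the calibration is good to about 2 mm. A picture is of the moment at which its call begins. There is no depth.
- job_done(): hands the job in, once; it reports no verdict.
Trained networks look in the newest picture that a camera, given by its name, has taken for a name from the list of things; names that differ only in an ending like _2 or _b are one class to them, and where a whole thing is asked for, a point or a joint stands for the part that bears it (a point fixed in the world has none). Each returns a list of dicts, best first, with "conf" (0 to 1); they miss things now and then, are a little off and sometimes report something else, mostly with a low value. They report only what shows in the picture. A call takes as long as a camera call.
- silhouettes(camera, label): "pixels" (400x640 bool, what is visible of it) and "at" ([column, row] in pixels, amid what is visible of it).
The state is a dict: "t": time; "qpos": joint angles; "joint_vel": joint speeds; "tau": joint torques, N m; "tool_pos": TCP position; "eef_rot": TCP orientation; "ft_force": force on the tool from outside, world axes, zero at the start; "torque": the same for the moment, N m; "finger_gap": finger opening in m.
Only numpy, scipy, OpenCV 4.12 (cv2) and the standard library are available. Lean on these libraries where they do the work, as an engineer would, in place of code of your own. Each camera call takes 0.05 s, during which the arm holds its last target.

## Task

The grinding wheel is due for a change: slacken the T-shaped knob in the middle of the round grinding wheel by about a quarter turn and let go of it. It has a left-hand thread, so it loosens clockwise seen from above; do not tighten it, and leave the matching knob on the slab clamp as it is.

Things in the scene. Friction and masses are not known exactly. Their poses are not given: they have to be found in the camera images.
- wheel_knob_grip (a point): Steel T-knob on the axis of the flat grey-brown slotted grinding wheel (180 mm across) of a fixed green bench grinder, left or right of the slab clamp. Level bar 64 x 14 x 28 mm tall. Point: bar centre, on the vertical turning axis, 32 mm above the flange, 36 above the wheel. x along the bar, y across its 14 mm, z up; turns with the knob. Only turns (no rise), at about 0.12 N m; stays where left.
- wheel_knob (a joint): Turning angle of the wheel knob in rad, growing clockwise seen from above (loosening). Starts tight between 0 and 0.25; turns from -0.6 (forced tighter) to 3.0. A quarter turn adds 1.57.
- clamp_knob_grip (a point): An identical steel T-knob, at the same height, on the bridge of the fixed slab clamp (green base 240 x 220 mm, two steel rods, pale marble slab under the bridge); not to be turned. Point and axes as on the wheel knob.
- clamp_knob (a joint): Turning angle of the clamp knob in rad, growing clockwise seen from above. Starts between -0.1 and 0.1; to be left there.

How it is judged:
By the outcome, as a careful person would: the job done as asked, in the order asked, and still so for the second after the job is handed in, with the robot touching nothing.
It also fails if it takes over 32 s, if anything falls off the work surface, if the arm or the gripper's body presses on something with over 40 N, if the wrist force passes 120 N, or if a joint passes its speed limit or range.

## Working session

There is one attempt and no reset: what is moved stays moved. The work goes in short steps, Python scripts to look and compute and a shell command to move; the robot and the scene stay as the last step left them, time stands still between calls to the robot, and variables do not carry over. Pictures are saved under pics/ and viewed, and the job is handed in when it is done.

```bash
mkdir -p pics; ls; python3 - <<'E'
from bench import *
import cv2, bench
s=read_state(); print({k:(v if not hasattr(v,'round') else v) for k,v in s.items()})
print(nose_length if not callable(nose_length) else nose_length())
for n in ("scene","side"):
    d=get_image(n); print(n,d['fx'],d['cx'],d['cy'],d['origin'],d['orientation'])
    cv2.imwrite(f'pics/{n}0.png',d['image'][:,:,::-1])
    for l in ("wheel_knob_grip","clamp_knob_grip"):
        for r in silhouettes(n,l): print(n,l,r['conf'],r['at'],r['pixels'].sum())
E
```

```text
pics
{'t': 0.0, 'qpos': array([-1.33202734,  0.39918839,  0.04504138,  1.53787362, -0.01870952,
        1.20692285, -0.05070484]), 'joint_vel': array([-0.00044815, -0.00106662, -0.00035087,  0.00023303,  0.00096025,
        0.00051104,  0.00167757]), 'tau': array([-5.76259663e-04, -4.75118494e+01,  1.36435635e+00, -2.54221487e+01,
        1.15373885e-02,  9.41400882e-03, -3.19181055e-06]), 'tool_pos': array([0.21517997, 0.61271749, 0.25226876]), 'eef_rot': array([[-9.43528519e-01,  3.31290892e-01, -5.28895179e-04],
       [ 3.31291288e-01,  9.43526618e-01, -1.89819431e-03],
       [-1.29827807e-04, -1.96621883e-03, -9.99998059e-01]]), 'ft_force': array([-0.21686532,  0.12333563,  0.3282183 ]), 'torque': array([-0.0177174 , -0.01466337, -0.02261839]), 'finger_gap': 0.0852155638152033}
0.022
scene 369.4498747306455 317.3095966775725 205.39148993152165 [ 0.89218761 -0.55521616  0.59115428] [[ 0.83673211  0.29806539 -0.45938697]
 [ 0.54756506 -0.44436071  0.70902473]
 [ 0.00720221 -0.84480801 -0.53502107]]
scene wheel_knob_grip 0.68 [256.7, 302.0] 780
scene clamp_knob_grip 0.7 [380.3, 181.9] 312
side 415.2495893215316 324.52886075196255 192.1677704392892 [ 0.33564044 -0.47417186  0.64327239] [[ 0.92153544 -0.25705133  0.29102757]
 [-0.38828749 -0.60562144  0.69459016]
 [-0.00229279 -0.75309182 -0.65791144]]
side wheel_knob_grip 0.86 [429.3, 328.6] 1008
side clamp_knob_grip 0.8 [293.3, 139.7] 510
```

View pics/scene0.png

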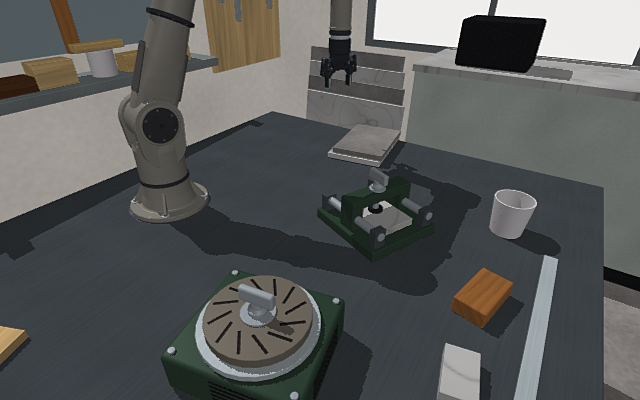

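View pics/side0.png

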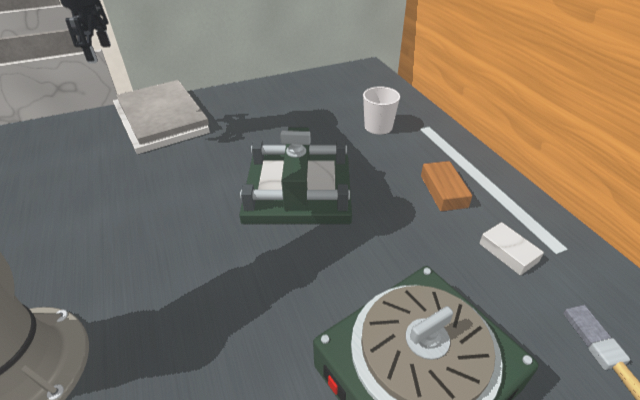

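The scene view has the wheel knob at about (257,298) on the grinder and the clamp knob at (380,180). In the side view the wheel knob is at about (432,325). Next I'll zoom in to get the bar ends.

```bash
python3 - <<'E'
import cv2
a=cv2.imread('pics/scene0.png')[270:340,210:310]; b=cv2.imread('pics/side0.png')[290:370,380:480]
cv2.imwrite('pics/z1.png',cv2.resize(a,None,fx=7,fy=7,interpolation=cv2.INTER_CUBIC))
cv2.imwrite('pics/z2.png',cv2.resize(b,None,fx=7,fy=7,interpolation=cv2.INTER_CUBIC))
E
```

```text
(no output)
```

View pics/z1.png

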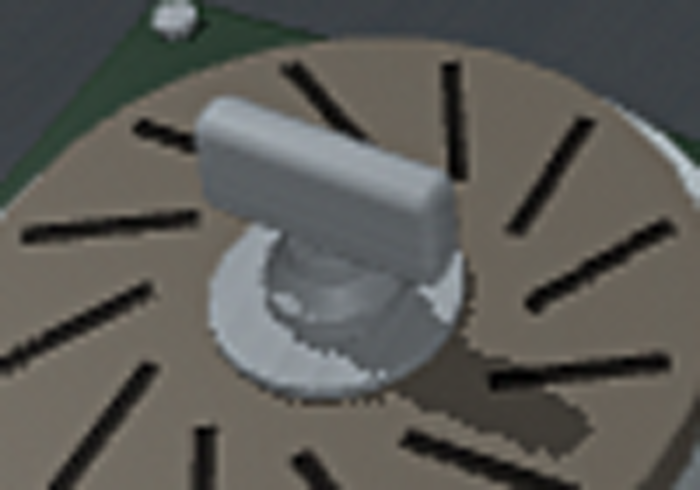

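View pics/z2.png

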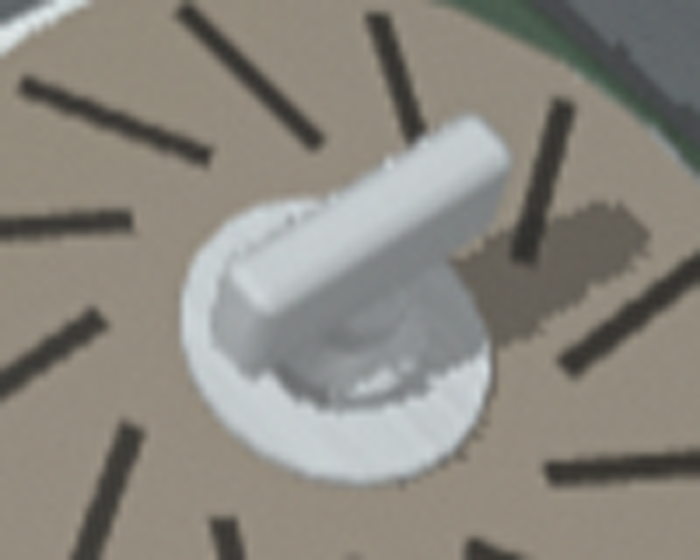

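```bash
cat >h.py <<'E'
import numpy as np,cv2
from scipy.optimize import least_squares
def project(d,P):
    P=np.atleast_2d(P); c=(P-d['origin'])@np.array(d['orientation'])
    return np.c_[d['fx']*c[:,0]/c[:,2]+d['cx'],d['fy']*c[:,1]/c[:,2]+d['cy']]
def tri(obs):
    r=least_squares(lambda p:np.concatenate([project(d,p)[0]-uv for d,uv in obs]),[0.6,-0.1,0.15])
    return r.x,np.abs(r.fun).max()
E
python3 - <<'E'
from h import *; from bench import *; import pickle
a=get_image('scene');b=get_image('side')
A=[(210+x/7,270+y/7) for x,y in ((218,107),(444,184))]
B=[(380+x/7,290+y/7) for x,y in ((253,283),(492,135))]
E_=[]
for i in (0,1):
    for j in (0,1):
        p,e=tri([(a,A[i]),(b,B[j])]); print(i,j,p.round(4),round(e,2)); E_.append(p)
# box fit: corners of top face
def box(x,y,z,yaw):
    u=np.array([np.cos(yaw),np.sin(yaw),0]);v=np.array([-u[1],u[0],0]);c=np.array([x,y,z])
    return c,u,v
for p,q in ((E_[0],E_[3]),(E_[1],E_[2])):
    d=q-p;print((p+q)/2,np.linalg.norm(d),np.degrees(np.arctan2(d[1],d[0])))
# masks+ silhouette fit
def hull(d,x):
    c,u,v=box(*x)
    P=[c+s*.032*u+t*.007*v+[0,0,w*.014] for s in(-1,1) for t in(-1,1) for w in(-1,1)]
    return project(d,P)
pickle.dump((a,b),open('cam.pkl','wb'))
E
```

```text
0 0 [ 0.5529 -0.2573  0.1608] 0.55
0 1 [ 0.5841 -0.2749  0.2031] 4.84
1 0 [ 0.5795 -0.2255  0.1096] 6.61
1 1 [ 0.6117 -0.2481  0.1611] 0.91
[ 0.58228973 -0.25269242  0.16094991] 0.059589352524199425 8.925053352883582
[ 0.58182322 -0.25019622  0.15636802] 0.10588237480117375 95.30043993364548
```

The knob is at (0.582, -0.253), with the top at 0.161, so the bar centre is about 0.147. The bar yaw is 8.9°. The ends are 60 mm apart against 64 mm minus rounding, and the reach is 0.635 m, so the numbers agree. I'll travel high on the way there.

```bash
python3 -m inch '[{"fingers":1,"offset":[0,0,-0.025],"dr":[0,0,0]},{"fingers":1,"offset":[0,0,-0.025],"dr":[0,0,0]},{"fingers":1,"offset":[-0.024,-0.013,0],"dr":[0,0,0]},{"fingers":1,"offset":[-0.024,-0.013,0],"dr":[0,0,0]},{"fingers":1,"offset":[-0.024,-0.013,0],"dr":[0,0,0]},{"fingers":1,"offset":[-0.024,-0.013,0],"dr":[0,0,0]},{"fingers":1,"offset":[-0.024,-0.013,0],"dr":[0,0,0]},{"fingers":1,"offset":[-0.024,-0.013,0],"dr":[0,0,0]},{"fingers":1,"offset":[-0.024,-0.013,0],"dr":[0,0,0]},{"fingers":1,"offset":[-0.024,-0.013,0],"dr":[0,0,0]},{"fingers":1,"offset":[-0.024,-0.013,0],"dr":[0,0,0]},{"fingers":1,"offset":[-0.024,-0.013,0],"dr":[0,0,0]},{"fingers":1,"offset":[-0.024,-0.013,0],"dr":[0,0,0]},{"fingers":1,"offset":[-0.024,-0.013,0],"dr":[0,0,0]},{"fingers":1,"offset":[-0.024,-0.013,0],"dr":[0,0,0]},{"fingers":1,"offset":[-0.024,-0.013,0],"dr":[0,0,0]},{"fingers":1,"offset":[-0.024,-0.013,0],"dr":[0,0,0]},{"fingers":1,"offset":[-0.024,-0.013,0],"dr":[0,0,0]},{"fingers":1,"offset":[-0.024,-0.013,0],"dr":[0,0,0]},{"fingers":1,"offset":[-0.024,-0.013,0],"dr":[0,0,0]}]'
cat >>h.py <<'E'
def plan(T,yaw_y):
    from bench import read_state
    s=read_state(); R=s['eef_rot']; d=R.T@(np.array(T)-s['tool_pos'])
    y=np.degrees(np.arctan2(R[1,1],R[0,1]))
    print('t',round(s['t'],2),'pos',s['tool_pos'].round(4),'toolshift',d.round(4),'yaw_y',y.round(2),'turn about tool z',round(-(yaw_y-y),2),'Rz',R[:,2].round(4),'q',s['qpos'].round(2),'F',s['ft_force'].round(1),'gap',round(s['finger_gap'],4))
E
python3 -c "
from h import *
plan([.582,-.253,.30],98.9)"
```

```text
t: 2.4
tool_pos: [0.5461, 0.2485, 0.3035]
eef_rot: [[-0.944, 0.331, 0.0], [0.331, 0.944, 0.0], [-0.0, 0.0, -1.0]]
ft_force: [0.0, -0.2, -0.6]
finger_gap: 0.0854
t 2.4 pos [0.5461 0.2485 0.3035] toolshift [-0.2    -0.4613  0.0033] yaw_y 70.66 turn about tool z -28.24 Rz [ 2.e-04  3.e-04 -1.e+00] q [-0.73  0.28  0.3   1.6  -0.09  1.27  0.81] F [ 0.  -0.2 -0.6] gap 0.0854
```

```bash
python3 -m inch '[{"fingers":1,"offset":[-0.01,-0.023,0],"dr":[0,0,0]},{"fingers":1,"offset":[-0.01,-0.023,0],"dr":[0,0,0]},{"fingers":1,"offset":[-0.01,-0.023,0],"dr":[0,0,0]},{"fingers":1,"offset":[-0.01,-0.023,0],"dr":[0,0,0]},{"fingers":1,"offset":[-0.01,-0.023,0],"dr":[0,0,0]},{"fingers":1,"offset":[-0.01,-0.023,0],"dr":[0,0,0]},{"fingers":1,"offset":[-0.01,-0.023,0],"dr":[0,0,0]},{"fingers":1,"offset":[-0.01,-0.023,0],"dr":[0,0,0]},{"fingers":1,"offset":[-0.01,-0.023,0],"dr":[0,0,0]},{"fingers":1,"offset":[-0.01,-0.023,0],"dr":[0,0,0]},{"fingers":1,"offset":[-0.01,-0.023,0],"dr":[0,0,0]},{"fingers":1,"offset":[-0.01,-0.023,0],"dr":[0,0,0]},{"fingers":1,"offset":[-0.01,-0.023,0],"dr":[0,0,0]},{"fingers":1,"offset":[-0.01,-0.023,0],"dr":[0,0,0]},{"fingers":1,"offset":[-0.01,-0.023,0],"dr":[0,0,0]},{"fingers":1,"offset":[-0.01,-0.023,0],"dr":[0,0,0]},{"fingers":1,"offset":[-0.01,-0.023,0],"dr":[0,0,0]},{"fingers":1,"offset":[-0.01,-0.023,0],"dr":[0,0,0]},{"fingers":1,"offset":[-0.01,-0.023,0],"dr":[0,0,0]},{"fingers":1,"offset":[-0.01,-0.023,0],"dr":[0,0,0]}]' >/dev/null
python3 -m inch '[{"fingers":1,"offset":[0,0,0],"dr":[0,0,-7]},{"fingers":1,"offset":[0,0,0],"dr":[0,0,-7]},{"fingers":1,"offset":[0,0,0],"dr":[0,0,-7]},{"fingers":1,"offset":[0,0,0],"dr":[0,0,-7]},{"fingers":1,"offset":[0,0,0],"dr":[0,0,0]},{"fingers":1,"offset":[0,0,0],"dr":[0,0,0]}]' >/dev/null
python3 - <<'E'
from h import *
from bench import *
plan([.582,-.253,.30],98.9)
d=get_image('wrist'); cv2.imwrite('pics/w1.png',d['image'][:,:,::-1])
P=[.582,-.253,.161]; u=np.array([np.cos(np.radians(8.9)),np.sin(np.radians(8.9)),0])
print(project(d,[P,P+.032*u,P-.032*u]).round(1), d['origin'],d['fx'],d['orientation'])
for r in silhouettes('wrist','wheel_knob_grip'): print(r['conf'],r['at'],r['pixels'].sum())
E
```

```text
t 5.0 pos [ 0.5817 -0.2509  0.3033] toolshift [ 0.     -0.0021  0.0033] yaw_y 98.51 turn about tool z -0.39 Rz [ 1.e-04  2.e-04 -1.e+00] q [ 0.01  0.36  0.44  1.52 -0.16  1.29  2.19] F [ 0.2  0.3 -0.1] gap 0.0854
[[316.6 193.5]
 [317.1 231.4]
 [316.1 153. ]] [ 0.50576948 -0.26094787  0.42378091] 348.7326478035005 [[-0.1477871   0.94313202  0.29775991]
 [ 0.98901821  0.14050382  0.0458439 ]
 [ 0.00140045  0.30126511 -0.95353939]]
0.76 [318.3, 185.6] 2012
```

View pics/w1.png

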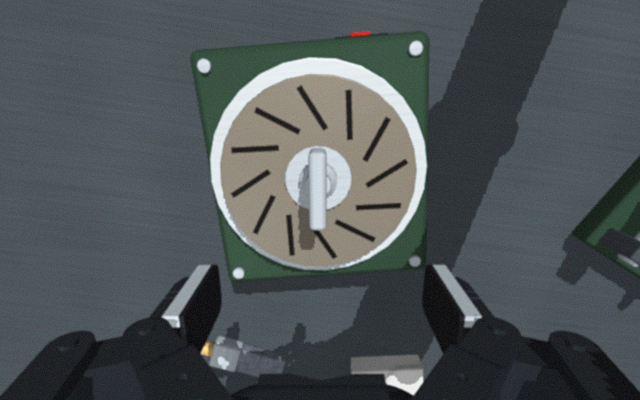

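The wrist view shows the bar from (316,148) to (318,230). The predicted positions were (316,153) and (317,231), so the pose is confirmed to about 2 mm and 1°. Descending now.

```bash
python3 -m inch '[{"fingers":1,"offset":[0,-0.0015,0.01],"dr":[0,0,-0.4]},{"fingers":1,"offset":[0,0,0.015],"dr":[0,0,0]},{"fingers":1,"offset":[0,0,0.015],"dr":[0,0,0]},{"fingers":1,"offset":[0,0,0.015],"dr":[0,0,0]},{"fingers":1,"offset":[0,0,0.015],"dr":[0,0,0]},{"fingers":1,"offset":[0,0,0.015],"dr":[0,0,0]},{"fingers":1,"offset":[0,0,0.015],"dr":[0,0,0]},{"fingers":1,"offset":[0,0,0.015],"dr":[0,0,0]},{"fingers":1,"offset":[0,0,0.010],"dr":[0,0,0]},{"fingers":1,"offset":[0,0,0.010],"dr":[0,0,0]},{"fingers":1,"offset":[0,0,0.010],"dr":[0,0,0]},{"fingers":1,"offset":[0,0,0.005],"dr":[0,0,0]},{"fingers":1,"offset":[0,0,0],"dr":[0,0,0]},{"fingers":1,"offset":[0,0,0],"dr":[0,0,0]}]'
python3 - <<'E'
from h import *
from bench import *
plan([.582,-.253,.153],98.9)
for n in('side','scene'):
    d=get_image(n); cv2.imwrite(f'pics/{n}1.png',cv2.resize(d['image'][200:400,200:520,::-1],None,fx=2.4,fy=2.4))
E
```

```text
t: 6.5
tool_pos: [0.5823, -0.2525, 0.1536]
eef_rot: [[-0.988, -0.157, 0.001], [-0.157, 0.988, -0.0], [-0.001, -0.0, -1.0]]
ft_force: [-0.8, -0.7, 0.0]
finger_gap: 0.0854
t 6.5 pos [ 0.5823 -0.2525  0.1536] toolshift [ 0.0003 -0.0004  0.0006] yaw_y 99.05 turn about tool z 0.15 Rz [ 7.e-04 -2.e-04 -1.e+00] q [ 0.04  0.49  0.41  1.69 -0.22  1.01  2.25] F [-0.8 -0.7  0. ] gap 0.0854
```

View pics/side1.png

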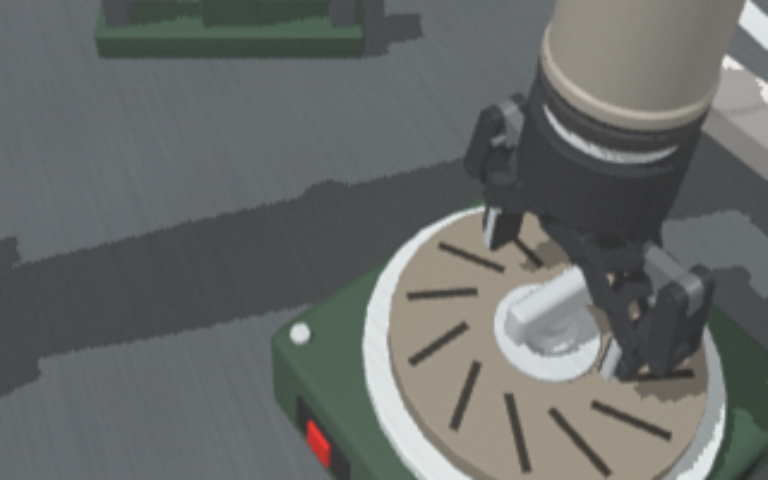

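View pics/scene1.png

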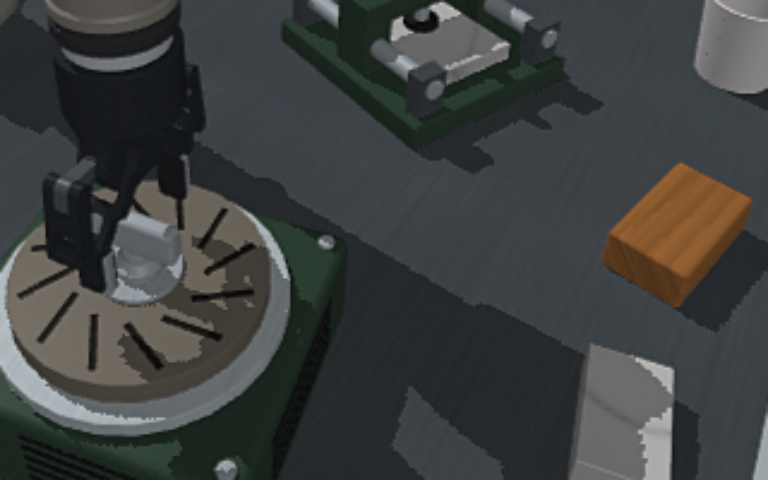

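Both views show the open jaws straddling the bar, clear of the wheel. Closing.

```bash
python3 -m inch '[{"fingers":0,"offset":[0,0,0],"dr":[0,0,0]},{"fingers":0,"offset":[0,0,0],"dr":[0,0,0]},{"fingers":0,"offset":[0,0,0],"dr":[0,0,0]},{"fingers":0,"offset":[0,0,0],"dr":[0,0,0]},{"fingers":0,"offset":[0,0,0],"dr":[0,0,0]},{"fingers":0,"offset":[0,0,0],"dr":[0,0,0]},{"fingers":0,"offset":[0,0,0],"dr":[0,0,0]},{"fingers":0,"offset":[0,0,0],"dr":[0,0,0]}]' 45
python3 -c "
from h import *
plan([.582,-.253,.153],98.9)"
```

```text
t: 7.4
tool_pos: [0.5823, -0.254, 0.1538]
eef_rot: [[-0.988, -0.156, 0.002], [-0.156, 0.988, -0.002], [-0.001, -0.003, -1.0]]
ft_force: [1.3, -5.7, 0.6]
finger_gap: 0.0186
t 7.4 pos [ 0.5823 -0.254   0.1538] toolshift [0.0001 0.001  0.0008] yaw_y 99.0 turn about tool z 0.1 Rz [ 0.0015 -0.0024 -1.    ] q [ 0.04  0.49  0.41  1.69 -0.22  1.01  2.25] F [ 1.3 -5.7  0.6] gap 0.0186
```

```bash
python3 -m inch '[{"fingers":0,"offset":[0,0,0],"dr":[0,0,0]},{"fingers":0,"offset":[0,0,0],"dr":[0,0,0]},{"fingers":0,"offset":[0,0,0],"dr":[0,0,0]}]' 45
python3 -c "
from h import *
plan([.582,-.253,.153],98.9)"
```

```text
t: 7.7
tool_pos: [0.5822, -0.254, 0.1538]
eef_rot: [[-0.988, -0.157, 0.001], [-0.157, 0.988, -0.002], [-0.001, -0.003, -1.0]]
ft_force: [0.5, -4.7, 0.7]
finger_gap: 0.0189
t 7.7 pos [ 0.5822 -0.254   0.1538] toolshift [0.0001 0.001  0.0008] yaw_y 99.01 turn about tool z 0.11 Rz [ 0.0015 -0.0024 -1.    ] q [ 0.04  0.49  0.41  1.69 -0.22  1.01  2.25] F [ 0.5 -4.7  0.7] gap 0.0189
```

The gap is 18.9 mm on a 14 mm bar, so I'll look before turning.

```bash
python3 - <<'E'
from h import *
from bench import *
s=read_state();print(s['torque'])
ims=[]
for n,(r,c) in {'scene':(250,190),'wrist':(200,240),'side':(270,370)}.items():
    d=get_image(n); ims.append(cv2.resize(d['image'][r:r+100,c:c+130,::-1] if n!='wrist' else d['image'][200:400,190:450,::-1],(390,300),interpolation=cv2.INTER_CUBIC))
cv2.imwrite('pics/g1.png',np.vstack([np.hstack(ims[:2]),np.hstack([ims[2],ims[2]*0])]))
E
```

```text
[-1.22811454 -0.27846013 -0.00174622]
```

View pics/g1.png

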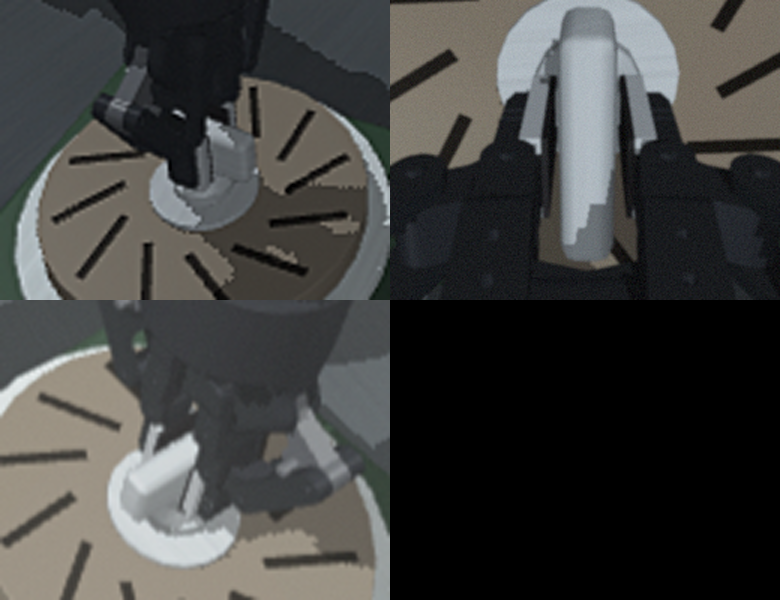

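The wrist and scene views show the fingertips reaching below the bar. They are clamped on the round boss (about 19 mm), with gaps on both sides of the bar. I'll open, rise 8 mm, shift 1.5 mm and regrip.

```bash
python3 -m inch '[{"fingers":0.6,"offset":[0,0,0],"dr":[0,0,0]},{"fingers":0.6,"offset":[0,0,0],"dr":[0,0,0]},{"fingers":0.6,"offset":[0,0,0],"dr":[0,0,0]},{"fingers":0.6,"offset":[0,-0.0015,-0.004],"dr":[0,0,0]},{"fingers":0.6,"offset":[0,0,-0.004],"dr":[0,0,0]},{"fingers":0,"offset":[0,0,0],"dr":[0,0,0]},{"fingers":0,"offset":[0,0,0],"dr":[0,0,0]},{"fingers":0,"offset":[0,0,0],"dr":[0,0,0]},{"fingers":0,"offset":[0,0,0],"dr":[0,0,0]},{"fingers":0,"offset":[0,0,0],"dr":[0,0,0]},{"fingers":0,"offset":[0,0,0],"dr":[0,0,0]},{"fingers":0,"offset":[0,0,0],"dr":[0,0,0]}]' 50
python3 - <<'E'
from h import *
from bench import *
plan([.582,-.253,.153],98.9)
print(read_state()['torque'])
ims=[]
for n,(r,c) in {'scene':(250,190),'wrist':(200,240),'side':(270,370)}.items():
    d=get_image(n); ims.append(cv2.resize(d['image'][r:r+100,c:c+130,::-1] if n!='wrist' else d['image'][200:400,190:450,::-1],(390,300),interpolation=cv2.INTER_CUBIC))
cv2.imwrite('pics/g2.png',np.vstack([np.hstack(ims[:2]),np.hstack([ims[2],ims[2]*0])]))
E
```

```text
t: 9.05
tool_pos: [0.5823, -0.2541, 0.1615]
eef_rot: [[-0.988, -0.157, 0.0], [-0.157, 0.988, -0.0], [-0.0, -0.0, -1.0]]
ft_force: [-0.3, -0.3, 3.5]
finger_gap: 0.0132
t 9.05 pos [ 0.5823 -0.2541  0.1615] toolshift [0.0001 0.0012 0.0085] yaw_y 99.03 turn about tool z 0.13 Rz [ 4.e-04 -2.e-04 -1.e+00] q [ 0.04  0.48  0.41  1.68 -0.22  1.02  2.25] F [-0.3 -0.3  3.5] gap 0.0132
[-0.11450834  0.12267236 -0.06665687]
```

View pics/g2.png

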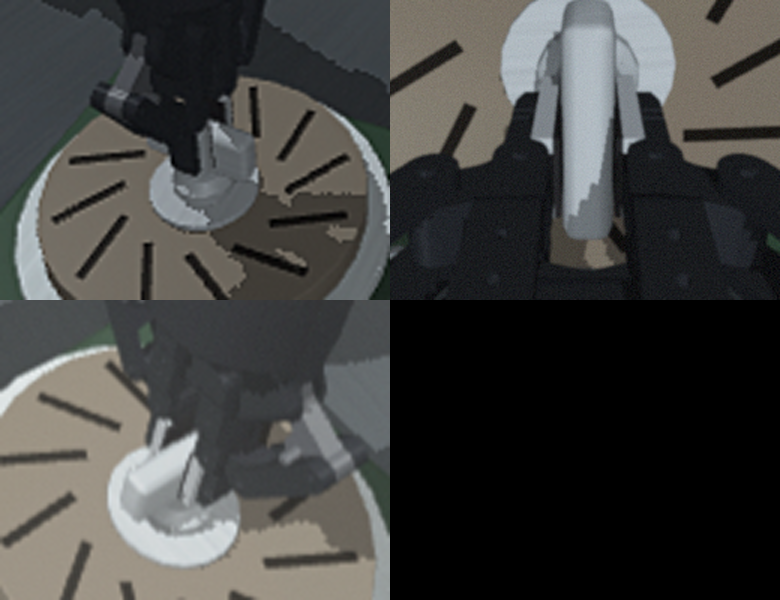

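The bar is now gripped squarely (gap 13 mm, almost no side force). I'll turn clockwise from above, which is +z in the tool frame, starting with half of the turn.

```bash
python3 -m inch '[{"fingers":0,"offset":[0,0,0],"dr":[0,0,4.5]},{"fingers":0,"offset":[0,0,0],"dr":[0,0,4.5]},{"fingers":0,"offset":[0,0,0],"dr":[0,0,4.5]},{"fingers":0,"offset":[0,0,0],"dr":[0,0,4.5]},{"fingers":0,"offset":[0,0,0],"dr":[0,0,4.5]},{"fingers":0,"offset":[0,0,0],"dr":[0,0,4.5]},{"fingers":0,"offset":[0,0,0],"dr":[0,0,4.5]},{"fingers":0,"offset":[0,0,0],"dr":[0,0,4.5]},{"fingers":0,"offset":[0,0,0],"dr":[0,0,4.5]},{"fingers":0,"offset":[0,0,0],"dr":[0,0,4.5]}]'
python3 -c "
from h import *
plan([.5823,-.2541,.1615],8.9)"
```

```text
t: 10.2
tool_pos: [0.582, -0.2554, 0.1616]
eef_rot: [[-0.808, 0.59, 0.0], [0.59, 0.808, -0.002], [-0.002, -0.002, -1.0]]
ft_force: [-0.3, -2.9, 2.5]
finger_gap: 0.0132
t 10.2 pos [ 0.582  -0.2554  0.1616] toolshift [0.0005 0.0012 0.0001] yaw_y 53.86 turn about tool z 44.96 Rz [ 3.0e-04 -2.3e-03 -1.0e+00] q [-0.08  0.52  0.59  1.68 -0.32  1.04  1.55] F [-0.3 -2.9  2.5] gap 0.0132
```

```bash
python3 -m inch '[{"fingers":0,"offset":[0,0,0],"dr":[0,0,4.5]},{"fingers":0,"offset":[0,0,0],"dr":[0,0,4.5]},{"fingers":0,"offset":[0,0,0],"dr":[0,0,4.5]},{"fingers":0,"offset":[0,0,0],"dr":[0,0,4.5]},{"fingers":0,"offset":[0,0,0],"dr":[0,0,4.5]},{"fingers":0,"offset":[0,0,0],"dr":[0,0,4.5]},{"fingers":0,"offset":[0,0,0],"dr":[0,0,4.5]},{"fingers":0,"offset":[0,0,0],"dr":[0,0,4.5]},{"fingers":0,"offset":[0,0,0],"dr":[0,0,4.5]},{"fingers":0,"offset":[0,0,0],"dr":[0,0,4.5]},{"fingers":0,"offset":[0,0,0],"dr":[0,0,0]},{"fingers":0,"offset":[0,0,0],"dr":[0,0,0]}]'
python3 -c "
from h import *
plan([.5823,-.2541,.1615],8.9)"
```

```text
t: 11.4
tool_pos: [0.5809, -0.256, 0.1616]
eef_rot: [[-0.157, 0.988, -0.001], [0.988, 0.157, -0.003], [-0.002, -0.002, -1.0]]
ft_force: [-3.6, -4.3, 3.9]
finger_gap: 0.0131
t 11.4 pos [ 0.5809 -0.256   0.1616] toolshift [0.0017 0.0016 0.0001] yaw_y 9.01 turn about tool z 0.11 Rz [-0.0012 -0.0027 -1.    ] q [-0.2   0.57  0.78  1.69 -0.45  1.07  0.88] F [-3.6 -4.3  3.9] gap 0.0131
```

I'll relax the small side load, open the jaws and retreat upward.

```bash
python3 -m inch '[{"fingers":0,"offset":[-0.0015,-0.0015,0],"dr":[0,0,0]},{"fingers":0,"offset":[0,0,0],"dr":[0,0,0]},{"fingers":1,"offset":[0,0,0],"dr":[0,0,0]},{"fingers":1,"offset":[0,0,0],"dr":[0,0,0]},{"fingers":1,"offset":[0,0,0],"dr":[0,0,0]},{"fingers":1,"offset":[0,0,0],"dr":[0,0,0]},{"fingers":1,"offset":[0,0,0],"dr":[0,0,0]},{"fingers":1,"offset":[0,0,-0.01],"dr":[0,0,0]},{"fingers":1,"offset":[0,0,-0.01],"dr":[0,0,0]},{"fingers":1,"offset":[0,0,-0.02],"dr":[0,0,0]},{"fingers":1,"offset":[0,0,-0.02],"dr":[0,0,0]},{"fingers":1,"offset":[0,0,-0.02],"dr":[0,0,0]},{"fingers":1,"offset":[0,0,-0.02],"dr":[0,0,0]},{"fingers":1,"offset":[0,0,-0.02],"dr":[0,0,0]},{"fingers":1,"offset":[0,0,-0.02],"dr":[0,0,0]},{"fingers":1,"offset":[0,0,0],"dr":[0,0,0]}]'
python3 - <<'E'
from h import *
from bench import *
plan([.5823,-.2541,.1615],8.9)
for n in('wrist','scene'):
    d=get_image(n); cv2.imwrite(f'pics/{n}3.png',d['image'][:,:,::-1])
    P=np.array([.582,-.254,.161])
    for a in (0,90):
        a=np.radians(8.9-a);u=np.array([np.cos(a),np.sin(a),0]); print(n,project(d,[P+.032*u,P-.032*u]).round(1).tolist())
E
```

```text
t: 13.0
tool_pos: [0.5822, -0.257, 0.3055]
eef_rot: [[-0.157, 0.988, 0.007], [0.988, 0.157, -0.002], [-0.003, 0.006, -1.0]]
ft_force: [-0.4, -0.5, -0.1]
finger_gap: 0.0856
t 13.0 pos [ 0.5822 -0.257   0.3055] toolshift [ 0.0034 -0.0004  0.144 ] yaw_y 9.03 turn about tool z 0.13 Rz [ 0.0067 -0.0025 -1.    ] q [-0.25  0.45  0.86  1.52 -0.35  1.32  0.8 ] F [-0.4 -0.5 -0.1] gap 0.0856
wrist [[360.6, 191.1], [279.5, 191.1]]
wrist [[320.0, 228.8], [320.1, 150.7]]
scene [[273.3, 298.1], [238.8, 285.7]]
scene [[244.4, 305.8], [266.2, 278.9]]
```

View pics/wrist3.png

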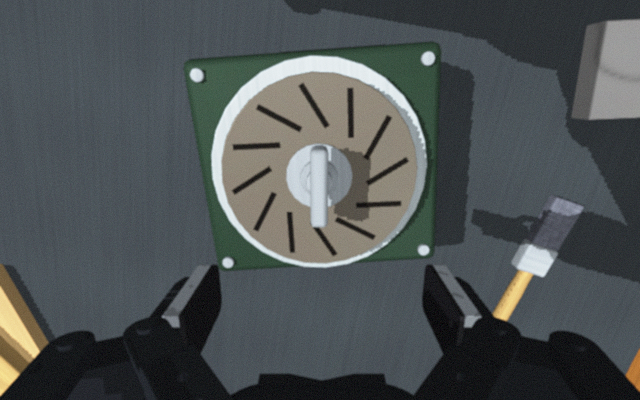

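View pics/scene3.png

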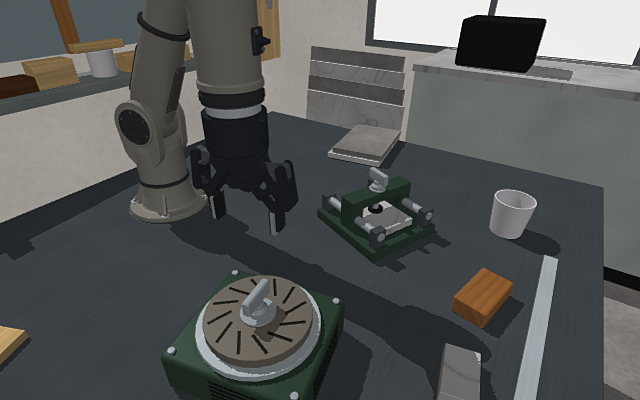

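The scene view shows the bar from (246,306) to (267,280), matching the 90° prediction of (244,306) to (266,279). The wrist view has it at (319,150)–(318,226), along the predicted line. The clamp knob looks unchanged at (378,180). I'll let the arm settle and hand in.

```bash
python3 -m inch '[{"fingers":1,"offset":[0,0,0],"dr":[0,0,0]},{"fingers":1,"offset":[0,0,0],"dr":[0,0,0]},{"fingers":1,"offset":[0,0,0],"dr":[0,0,0]}]' >/dev/null; python3 -c "
from bench import *
s=read_state();print(abs(s['joint_vel']).max(),s['ft_force']);print(job_done())"
```

```text
0.004069208056385755 [ 0.39883804  0.59696992 -0.1857936 ]
the job is handed in; nothing more can be done
None
```

I loosened the wheel knob by about a quarter turn and let go of it. I turned it about 90° clockwise seen from above, then opened the jaws, moved the arm up about 14 cm and handed the job in at about 13.5 s.

- **First grip:** my first close caught the round boss under the bar (gap 19 mm instead of 14 mm). I spotted this before turning anything, opened, rose 8 mm and regripped on the bar itself (gap 13 mm).
- **Turn:** the gripper's measured angle went from 99.0° to 9.0°, with side forces up to about 6 N. The axis drifted about 2 mm during the turn.
- **Last checks:** in the scene and wrist pictures the bar lies where a 90° turn predicts, within about 3 pixels. The clamp knob was not touched and looks the same as at the start. The arm was at rest and nothing was pressing on the gripper.

No final check failed or disagreed.

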